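Tip the drying tray to turn the tile over

ROBOT

A 6-joint arm with a two-finger parallel gripper is mounted at the origin on the work surface. World frame = base frame: x ahead of the robot, y to its left, z up, the work surface at z = 0. Lengths are in m, angles in rad, forces in N, time in s.
With the tool pointing down it reaches from about 0.275 to 0.75 m from the base axis. Payload 10.2 kg.
Tool frame: the origin (TCP) lies on the front face of the gripper's body, between the roots of the fingers; the fingertips stand 64 mm ahead of it and the grasp point (between the pads) lies 45 mm ahead of it; z points along the fingers, y is the direction in which the jaws open and shut (so a half turn about z gives the same grasp; the last joint's range is limited). The gripper opens to 88 mm and grips with 3 to 60 N. Pads are 18 mm wide; open, the fingers measure 123 mm over their backs; the gripper's body (75 mm by 187 mm) begins 45 mm behind the grasp point.
Start: joints at [-1.377, 0.313, 1.498, -0, 1.331, -0.223], TCP at [0.213, -0.48, 0.303] pointing down, gripper open.
Joint ranges: [-2.94, 2.94], [-0.97, 2.17], [0.19, 2.56], [-1.23, 4.37], [0.02, 3.11], [-2.88, 2.88]. Speed limits (rad/s): [2.39, 2.39, 3.01, 3.14, 3.14, 3.14].

INTERFACE

Orientations are given as a rotation vector (axis times angle).
In Python, from plant import arm gives the robot as it stands. Calls block until the motion is done:
- arm.move_pose(position, orientation): joint-space move of the TCP to a pose.
- arm.move_linear(position, ori=None, velocity=0.15, force_limit=None): straight line of the TCP; ori=None keeps the orientation; velocity is the mean speed in m/s. With force_limit (N) it stops when the force on the tool has changed by that much, and returns True; else False.
- arm.move_j(angles): joint-space move.
- arm.let_go() and arm.close(): open the fingers fully, or close them until they stop; the grip force is fixed at half the most.
- arm.sleep(seconds).
- arm.inverse_kinematics(position, orientation): joint angles nearest the present ones, or None.
- arm.observe(): the state.
- arm.snapshot(name): name is "side" or "top" or "wrist"; returns the picture (384x512x3 uint8, blue, green, red); there is no depth.
- arm.get_calibration(name): a dict with "K" (3x3 intrinsics, pixels), "camera_from_world" (4x4, takes a point from world to camera coordinates). Camera axes: x right, y down, z forward; pixel columns grow to the right and rows downward; lengths in m; the calibration is good to about 2 mm. A picture is of the moment at which its call begins: read the wrist's pose just before it. get_calibration takes no time and is no camera call; for the wrist camera it gives the pose at the moment of the call.
A pose or a line that the arm cannot do raises arm.Unreachable and nothing moves.
- arm.job_done(): hands the job in, once; it reports no verdict.
The state is a dict: "t": time; "joint_pos": joint angles; "joint_velocities": joint speeds; "joint_efforts": joint torques, N m; "ee_pos": TCP position; "tcp_rot": TCP orientation; "ft_force": force on the tool from outside, world axes, zero at the start; "wrist_torque": the same for the moment, N m; "grip_width": opening from 0.0 (shut) to 1.0 (fully open).
Only numpy, scipy, OpenCV 4.12 (cv2) and the standard library are available. Lean on these libraries where they do the work, as an engineer would, in place of code of your own. Each camera call takes 0.05 s, during which the arm holds its last target.

TASK

Two spare counter tiles are drying in two identical white tip-over trays. Take the tray whose tile still shows its bare terracotta back by its steel bar and tip it right over to its far stop, so that the tile tumbles inside it and ends lying flat in the tray with the blue glazed face up; then let go. Do not touch the tile with the fingers, and leave the other tray and its tile, already blue side up, undisturbed.

Things in the scene. Friction and masses are not known exactly. Their poses are not given: they have to be found in the camera images.
- turn_stand: Fixed wooden stand (base 112 x 180 x 10 mm) of the tray to tip; origin on the counter, z up. Hinge line: along its x, 50 mm above the origin. Tray handle: round steel bar, 12 mm thick, parallel to x, 62 mm clear between its end arms, 41 mm clear to the tray; its middle is at stand (0, 130 cos q, 50 + 130 sin q) mm, q = tray turn, so (0, 130, 50) at the start. It may turn in the fingers.
- turn_tray (a joint): Turn q of the white tray, rad: 0 at the start; grows as the bar is lifted and carried over to the stand's -y; far stop 1.833. Two leaves, 82 wide x 83 mm, meet at the hinge at 75 degrees: one level on +y (floor 50 mm up, 14 mm rims) under the tile, one, slatted, leaning over it, 85 mm tall; at the stop the second is level on -y. Easy to move, rests at either stop; the tile topples near the far stop.
- turn_tile: The tile to turn over, loose in that tray: square, 60 x 60 x 8 mm, about 70 g, bare terracotta on one face, blue glaze on the other; origin at its centre, z axis out of the terracotta face (up at the start, down when done).
- keep_tile: The other tile, same size, blue glaze up (z axis out of the blue face), origin at its centre. It lies in the other, identical tray on its own stand, about 43 mm to the +y side of that tray's hinge and 87 mm from its bar: leave both alone.
Mind the look-alikes: they are no part of the job. Leave any pink look-alike of the turn_tile alone.

How it is judged:
On the way:
1. the right tray is lifted by more than 30 degrees (value of joint turn_tray above 0.55 rad), for 0.1 s.
At the end, for the whole second after the job is handed in: The right tray rests over at its far stop (within about 7 degrees), the tile lies on its second leaf inside the tray, blue face up and level within about 11 degrees, at rest; the bar is let go (value of joint turn_tray above 1.7 rad and angle between turn_tile's own z axis and vertical above 2.94 rad and x of turn_tile in the frame of turn_stand between -0.03 and 0.03 m and y of turn_tile in the frame of turn_stand between -0.085 and 0 m and z of turn_tile in the frame of turn_stand between 0.045 and 0.07 m and linear speed of turn_tile below 0.02 m/s and angular speed of turn_tile below 0.2 rad/s); the robot touches nothing.
It fails at once if the fingers touch the tile to be turned (contact force between the fingers and turn_tile above 0.5 N).
It fails at once if the other tile is shifted by more than 15 mm or its tray is tipped (distance of keep_tile from where it was at the start of the episode above 0.015 m or angle between keep_tile's own z axis and vertical above 0.2 rad).
It also fails if it takes over 35 s, if anything falls off the work surface, if the arm or the gripper's body presses on something with over 40 N, if the wrist force passes 120 N, or if a joint passes its speed limit or range.

## Working session

There is one attempt and no reset: what is moved stays moved. The work goes in short steps, each a Python script; the robot and the scene stay as the last script left them, time stands still between calls to the robot, and variables do not carry over. Pictures are saved under pics/ and viewed, and the job is handed in when it is done.

```bash
ls; mkdir -p pics; python3 - <<'E'
from plant import arm
import cv2,numpy as np
for n in ["side","top","wrist"]:
    im=arm.snapshot(n); cv2.imwrite(f"pics/{n}0.png",im)
    c=arm.get_calibration(n); print(n,np.round(c["K"],1).tolist(),np.round(c["camera_from_world"],4).tolist())
s=arm.observe();print(s["t"],s["ee_pos"],s["tcp_rot"],s["grip_width"])
E
```

```text
pics
side [[356.1, 0.0, 253.4], [0.0, 356.1, 186.4], [0.0, 0.0, 1.0]] [[0.9761, -0.217, 0.0061, -0.4887], [-0.1314, -0.6129, -0.7791, 0.1096], [0.1728, 0.7597, -0.6268, 0.7537], [0.0, 0.0, 0.0, 1.0]]
top [[409.0, 0.0, 257.5], [0.0, 409.0, 189.9], [0.0, 0.0, 1.0]] [[-0.0191, -0.9997, 0.0138, -0.0279], [-0.995, 0.0177, -0.0983, 0.5319], [0.0981, -0.0156, -0.9951, 0.9703], [0.0, 0.0, 0.0, 1.0]]
wrist [[296.9, 0.0, 255.5], [0.0, 296.9, 190.9], [0.0, 0.0, 1.0]] [[0.4048, -0.9144, -0.0002, -0.5258], [-0.8679, -0.3842, 0.3149, -0.0432], [-0.288, -0.1273, -0.9491, 0.391], [0.0, 0.0, 0.0, 1.0]]
0.15 [ 0.21248096 -0.47994289  0.30231025] [-3.07266129e+00 -6.49738528e-01 -4.52112385e-05] 0.9996642313732717
```

View pics/top0.png

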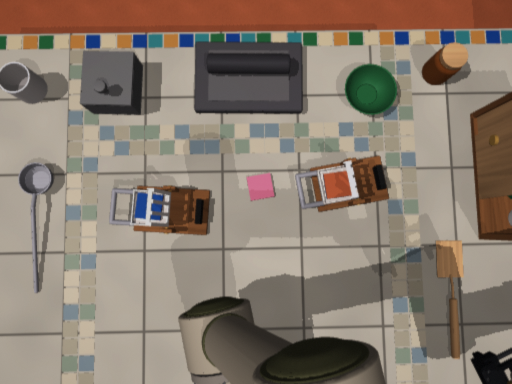

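View pics/side0.png

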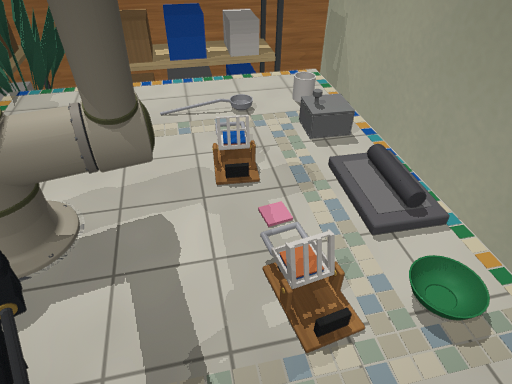

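The top view shows three candidates:
- Blue-up tray at (155,208): the one to leave alone.
- Pink loose tile at (260,187): a look-alike.
- Terracotta tile in the tray at (340,184), with its bar at about (305,190): this fits the description.

I'll confirm it in an enlarged crop.

```bash
python3 - <<'E'
import cv2
a=cv2.imread("pics/top0.png")[145:220,285:400]; cv2.imwrite("pics/ctop.png",cv2.resize(a,None,fx=6.9,fy=6.9,interpolation=cv2.INTER_CUBIC)[:600,:800])
a=cv2.imread("pics/side0.png")[210:350,240:370]; cv2.imwrite("pics/cside.png",cv2.resize(a,None,fx=4.2,fy=4.2,interpolation=cv2.INTER_CUBIC))
E
```

```text
(no output)
```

View pics/ctop.png

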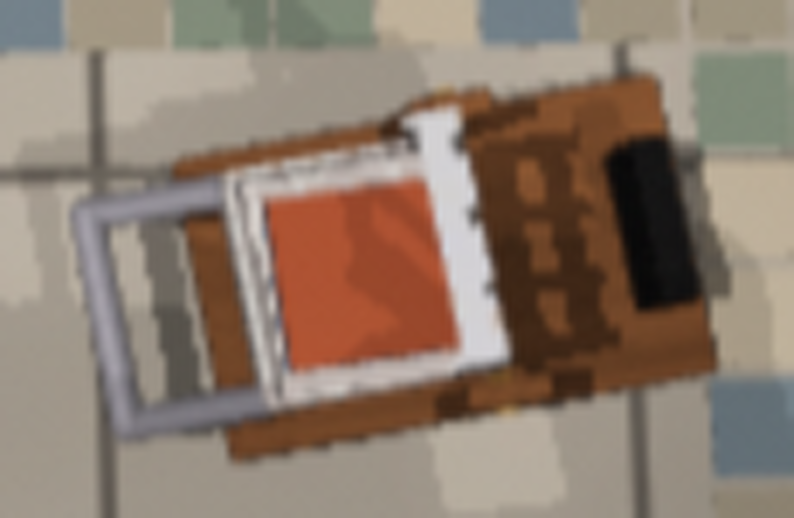

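View pics/cside.png

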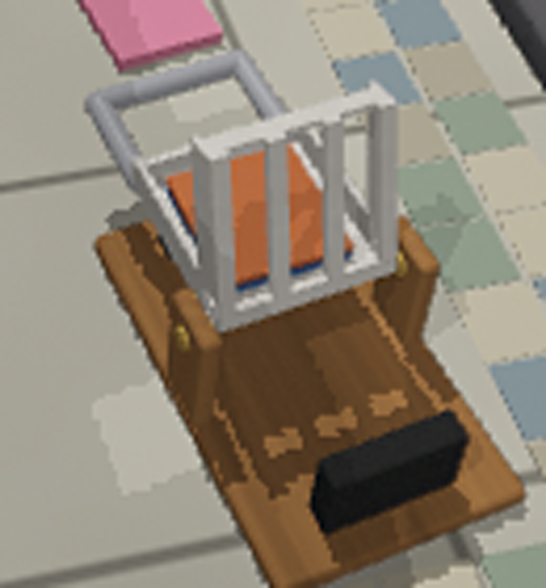

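The crop confirms it. The tile with its terracotta back up sits in the tray whose bar is at about (300,190) in the top view, and the side view agrees (bar at 262–298, 225–240). Next I'll measure the stand's pose.

```bash
cat > h.py <<'E'
import numpy as np
from plant import arm
def ray(n,uv,cal=None):
    c=cal or arm.get_calibration(n); K=np.array(c["K"]);T=np.array(c["camera_from_world"]);R=T[:3,:3]
    o=-R.T@T[:3,3]; d=R.T@np.linalg.inv(K)@np.array([uv[0],uv[1],1.]); return o,d/np.linalg.norm(d)
def plane(n,uv,z,cal=None):
    o,d=ray(n,uv,cal); return o+d*(z-o[2])/d[2]
def proj(n,p,cal=None):
    c=cal or arm.get_calibration(n); q=np.array(c["camera_from_world"])@np.r_[p,1]; q=np.array(c["K"])@q[:3]; return q[:2]/q[2]
E
python3 - <<'E'
from h import *
import cv2
im=cv2.imread("pics/top0.png");hsv=cv2.cvtColor(im,cv2.COLOR_BGR2HSV)
# orange tile
m=cv2.inRange(hsv,(3,185,100),(14,255,255)); m[:145]=0;m[220:]=0;m[:,:285]=0;m[:,365:]=0
n,l,s,c=cv2.connectedComponentsWithStats(m); i=1+np.argmax(s[1:,4]); print("tile",s[i],c[i])
cnt=max(cv2.findContours((l==i).astype(np.uint8),0,2)[0],key=cv2.contourArea)
P=np.array([plane("top",p[0],.058)[:2] for p in cnt],np.float32)
print(cv2.minAreaRect(P*1000))
f=lambda a:np.array(a)/6.9+[285,145]-.43
bar=[plane("top",f(a),.053) for a in [(88,208),(123,425)]]
print("bar",np.round(bar,4),np.linalg.norm(bar[0]-bar[1]),np.mean(bar,0))
B=[plane("top",f(a),.010) for a in [(180,160),(655,80),(715,370),(235,460)]]
B=np.array(B);print("base",np.round(B,4),[np.linalg.norm(B[k]-B[k-1]) for k in range(4)],B.mean(0))
o=B.mean(0)
yv=(B[0]+B[3]-B[1]-B[2])[:2];yv/=np.linalg.norm(yv);print("y dir",yv,np.degrees(np.arctan2(yv[1],yv[0])))
print("bar mid from base",o[:2]+.13*yv)
g=lambda a:np.array(a)/4.2+[240,210]-.4
for a in [(98,105),(235,62)]:
    o2,d2=ray("side",g(a)); print("side bar end", plane("side",g(a),.053))
print(np.linalg.inv(arm.get_calibration("wrist")["camera_from_world"])[:3,3])
E
```

```text
tile [336 183   1   1   1] [336. 183.]
((541.2672119140625, -223.53248596191406), (0.0, 0.0), 0.0)
bar [[ 0.5633 -0.1329  0.053 ]
 [ 0.4881 -0.1428  0.053 ]] 0.07585797098540674 [ 0.5257072  -0.13785156  0.053     ]
base [[ 0.586  -0.1717  0.01  ]
 [ 0.6124 -0.3455  0.01  ]
 [ 0.5064 -0.3621  0.01  ]
 [ 0.4773 -0.1879  0.01  ]] [np.float64(0.10996387657085936), np.float64(0.17586981520677356), np.float64(0.10729662623015818), np.float64(0.17658827568229998)] [ 0.545532   -0.26679863  0.01      ]
y dir [-0.15768241  0.98748988] 99.07240024868021
bar mid from base [ 0.52503328 -0.13842495]
side bar end [ 0.48685941 -0.14626361  0.053     ]
side bar end [ 0.55764418 -0.13282251  0.053     ]
[ 0.28790763 -0.44764804  0.38456627]
```

View pics/wrist0.png

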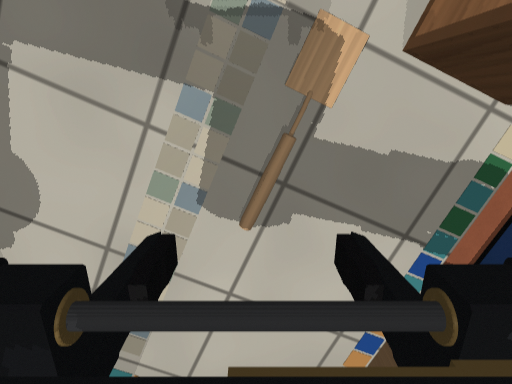

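Both views agree on the stand: y-axis heading about 99°, bar middle near (0.525, -0.138). Fully open fingers centred on the bar and pointing straight down would hit the tray, because their 61 mm half-width exceeds the 47 mm from bar centre to tray. I'll tilt the tool about 35° outward and use only the fingertips. First I'll check IK and take a closer look from the pre-grasp pose.

```bash
cat >> h.py <<'E'
from scipy.spatial.transform import Rotation as Ro
PSI=np.radians(9.0); XS=np.array([np.cos(PSI),np.sin(PSI),0]); YS=np.array([-np.sin(PSI),np.cos(PSI),0]); Z=np.array([0,0,1.])
BAR0=np.array([.5253,-.1382,.05]); HINGE=BAR0-.13*YS
def pose(q,th,depth=.054,back=0,sgn=1):
    zt=-np.sin(th)*YS-np.cos(th)*Z; xt=sgn*XS; yt=np.cross(zt,xt)
    bar=HINGE+.13*(np.cos(q)*YS+np.sin(q)*Z)
    return bar-(depth+back)*zt, Ro.from_matrix(np.c_[xt,yt,zt]).as_rotvec()
E
python3 - <<'E'
from h import *
import cv2
for sgn in (1,-1):
  for q in (0,.6,1.2,1.83):
    for th in (35,20,0):
        p,r=pose(q,np.radians(th),sgn=sgn); j=arm.inverse_kinematics(p,r); print(sgn,q,th,None if j is None else np.round(j,2))
p,r=pose(0,np.radians(35),back=.13); print(arm.inverse_kinematics(p,r))
c=np.array([.45,-.2,.3])
arm.move_pose(p,r)
cal=arm.get_calibration("wrist"); im=arm.snapshot("wrist"); cv2.imwrite("pics/w1.png",im); np.save("w1.npy",cal["camera_from_world"])
for s in (-.037,.037): print(proj("wrist",BAR0+s*XS,cal))
print(arm.observe()["t"])
E
```

```text
1 0 35 [-0.24  0.6   1.79 -0.93  0.72  1.89]
1 0 20 [-0.34  0.57  1.75 -0.48  0.71  1.42]
1 0 0 [-0.47  0.59  1.65 -0.    0.9   0.94]
1 0.6 35 [-0.28  0.48  1.74 -0.8   0.81  1.67]
1 0.6 20 [-0.38  0.46  1.68 -0.4   0.86  1.28]
1 0.6 0 [-0.51  0.5   1.57 -0.    1.07  0.91]
1 1.2 35 [-0.39  0.44  1.66 -0.72  0.84  1.46]
1 1.2 20 [-0.48  0.44  1.57 -0.35  0.95  1.11]
1 1.2 0 [-0.59  0.5   1.43 -0.    1.21  0.82]
1 1.83 35 [-0.51  0.49  1.56 -0.67  0.8   1.31]
1 1.83 20 [-0.59  0.51  1.44 -0.31  0.97  0.97]
1 1.83 0 [-0.68  0.6   1.26 -0.    1.28  0.73]
-1 0 35 [-0.24  0.6   1.79 -0.93  0.72 -1.25]
-1 0 20 [-0.34  0.57  1.75 -0.48  0.71 -1.72]
-1 0 0 [-0.47  0.59  1.65 -0.    0.9  -2.2 ]
-1 0.6 35 [-0.28  0.48  1.74 -0.8   0.81 -1.47]
-1 0.6 20 [-0.38  0.46  1.68 -0.4   0.86 -1.87]
-1 0.6 0 [-0.51  0.5   1.57 -0.    1.07 -2.23]
-1 1.2 35 [-0.39  0.44  1.66 -0.72  0.84 -1.68]
-1 1.2 20 [-0.48  0.44  1.57 -0.35  0.95 -2.03]
-1 1.2 0 [-0.59  0.5   1.43 -0.    1.21 -2.32]
-1 1.83 35 [-0.51  0.49  1.56 -0.67  0.8  -1.83]
-1 1.83 20 [-0.59  0.51  1.44 -0.31  0.97 -2.17]
-1 1.83 0 [-0.68  0.6   1.26 -0.    1.28 -2.41]
[-0.09440659  0.40825091  1.75003597 -0.74470125  0.96083649  1.75266847]
[253.84785098 221.11734112]
[253.60937415 145.42371343]
2.1
```

```bash
ls pics
```

```text
cside.png
ctop.png
side0.png
top0.png
w1.png
wrist0.png
```

View pics/w1.png

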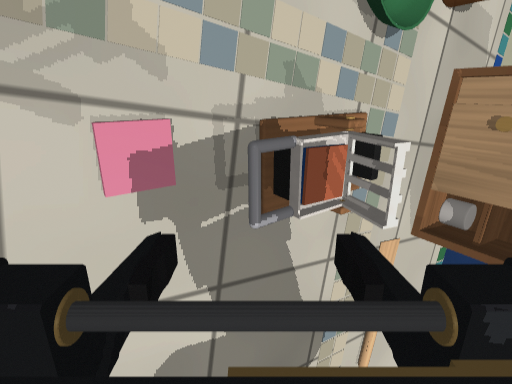

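The wrist view shows the target bar at about (255,145)–(258,221), 1–2 px from the prediction. I'll enlarge it to refine.

```bash
python3 - <<'E'
from h import *
import cv2
a=cv2.imread("pics/w1.png")[130:240,235:375]; a=cv2.resize(a,None,fx=5.4,fy=5.4,interpolation=cv2.INTER_CUBIC); cv2.imwrite("pics/cw1.png",a)
E
```

```text
(no output)
```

View pics/cw1.png

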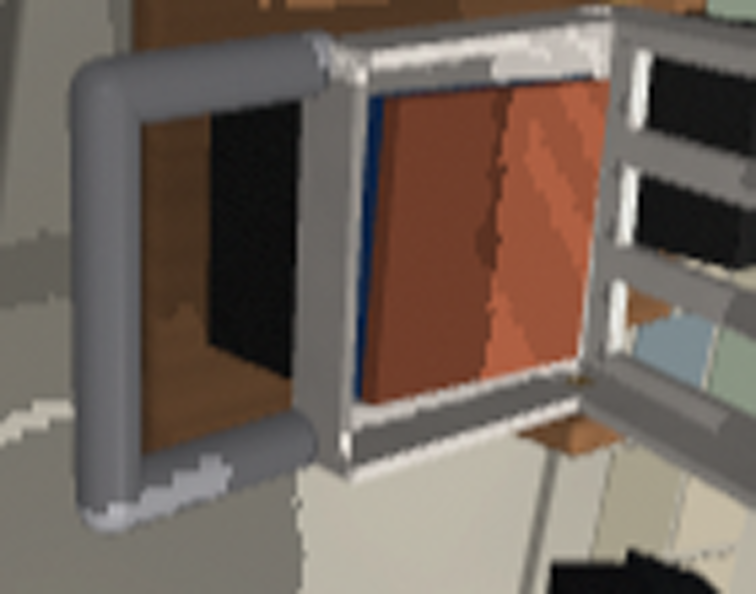

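The bar centreline is at about (255.1, 184) against a predicted 253.7, roughly 1.3 mm toward the tray and 0.4° off in yaw. I'll apply a 1 mm correction, then approach with a force guard.

```bash
sed -i 's/^BAR0=.*/BAR0=np.array([.5253,-.1382,.05])-.001*YS; HINGE=BAR0-.13*YS/' h.py; python3 - <<'E'
from h import *
import cv2
p,r=pose(0,np.radians(35),back=0)
print("hit",arm.move_linear(p,r,velocity=.08,force_limit=8))
s=arm.observe();print(s["t"],s["ee_pos"]-p,s["ft_force"])
for n in("side","wrist"): cv2.imwrite(f"pics/{n}2.png",arm.snapshot(n))
a=cv2.imread("pics/side2.png")[180:350,200:370]; cv2.imwrite("pics/cside2.png",cv2.resize(a,None,fx=3.5,fy=3.5,interpolation=cv2.INTER_CUBIC))
E
```

```text
hit False
3.8833 [0.00011925 0.00015606 0.00031508] [-0.14686383 -0.58267039 -0.51601788]
```

View pics/cside2.png

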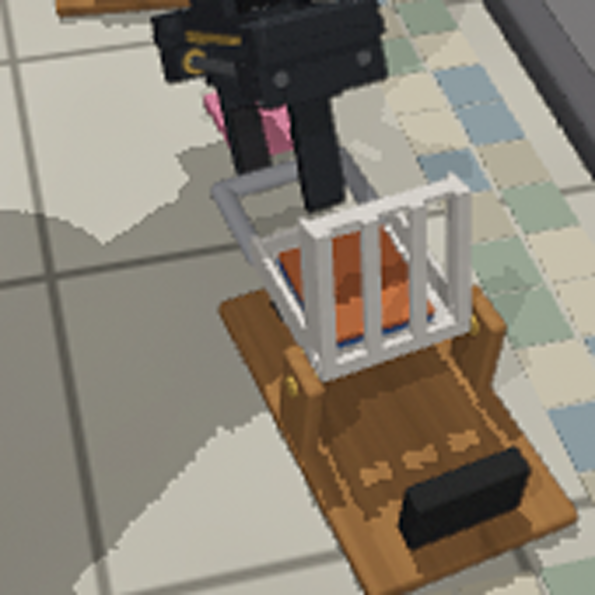

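View pics/wrist2.png

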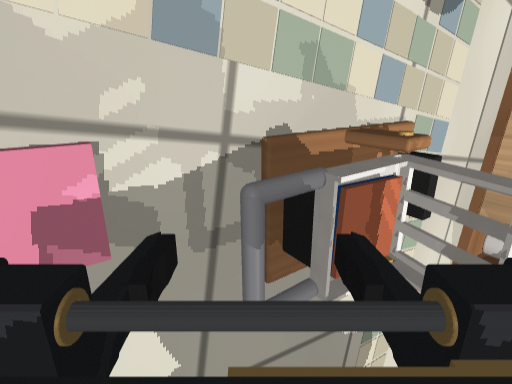

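There was no contact, and the fingers straddle the bar (wrist view: bar at x≈254, fingers at 165 and 345). I'll close on it and lift the first part of the arc.

```bash
cat >> h.py <<'E'
def arc(qs,v=.1,th0=35,th1=0,qe=1.833):
    for q in qs:
        p,r=pose(q,np.radians(th0+(th1-th0)*q/qe)); arm.move_linear(p,r,velocity=v)
        s=arm.observe(); print(round(s["t"],2),round(q,2),np.round(s["ft_force"],1),round(s["grip_width"],3))
E
python3 - <<'E'
from h import *
import cv2
arm.close(); s=arm.observe();print(s["t"],s["grip_width"]*88,s["ft_force"])
if s["grip_width"]>.08:
    arc(np.arange(.12,.73,.12))
    a=arm.snapshot("side"); cv2.imwrite("pics/side3.png",a)
    a=a[120:350,180:410]; cv2.imwrite("pics/cside3.png",cv2.resize(a,None,fx=2.6,fy=2.6,interpolation=cv2.INTER_CUBIC))
E
```

```text
5.1333 10.802275282219151 [ 0.2592831   5.43138688 -2.49100934]
5.45 0.12 [ 0.   7.7 -2.3] 0.125
5.78 0.24 [ 1.1 11.5 -0. ] 0.12
6.1 0.36 [-1.2 13.6  1.6] 0.127
6.42 0.48 [-1.2 16.4  5.6] 0.129
6.75 0.6 [-2.6 16.3  7. ] 0.127
7.08 0.72 [-2.3 11.4  9. ] 0.122
```

```bash
ls pics
```

```text
cside.png
cside2.png
cside3.png
ctop.png
cw1.png
side0.png
side2.png
side3.png
top0.png
w1.png
wrist0.png
wrist2.png
```

View pics/cside3.png

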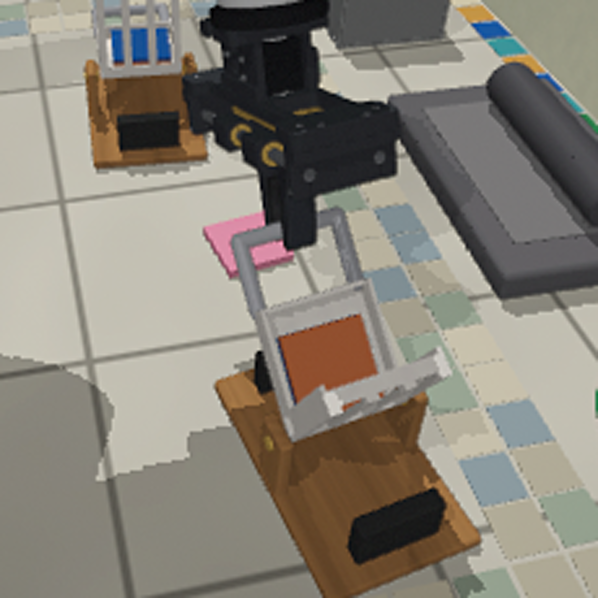

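The bar is held and the tray has come up about 41° with the tile still in place. Continuing, and slowing down near the topple.

```bash
python3 - <<'E'
from h import *
import cv2
arc(np.arange(.84,1.33,.12)); arc(np.arange(1.38,1.80,.06),v=.05); arc([1.82],v=.04)
arm.sleep(.4)
a=arm.snapshot("side"); cv2.imwrite("pics/side4.png",a)
a=a[120:350,180:410]; cv2.imwrite("pics/cside4.png",cv2.resize(a,None,fx=2.6,fy=2.6,interpolation=cv2.INTER_CUBIC))
s=arm.observe();print(s["t"],s["ft_force"])
E
```

```text
7.45 0.84 [-1.1  9.4  6.8] 0.123
7.78 0.96 [-2.4  7.2  8.1] 0.125
8.1 1.08 [-0.8  5.2  8.4] 0.125
8.43 1.2 [-1.5  4.   8.6] 0.126
8.75 1.32 [0.2 3.6 7.7] 0.124
9.07 1.38 [0.9 3.1 6.4] 0.124
9.4 1.44 [2.3 2.1 4.6] 0.121
9.72 1.5 [4.8 3.  3.9] 0.123
10.05 1.56 [4.8 1.9 2.9] 0.125
10.38 1.62 [4.3 2.4 3. ] 0.127
10.7 1.68 [5.7 2.7 1.6] 0.124
11.03 1.74 [4.8 0.2 0.9] 0.121
11.35 1.8 [5.4 1.6 1.2] 0.121
11.6 1.82 [2.6 6.7 5.3] 0.123
12.05 [3.87838347 7.01429609 3.02542131]
```

View pics/cside4.png

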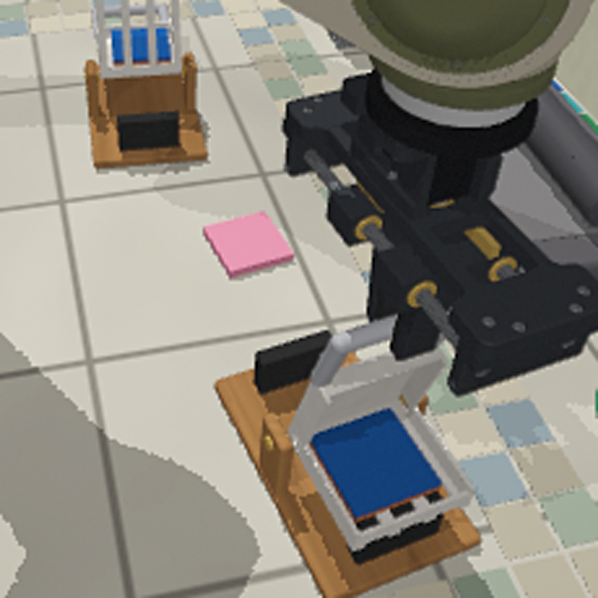

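The tile has tumbled blue side up and lies on the second leaf, and the force rise shows the stop has been reached. Now I'll release, retreat straight up and check.

```bash
python3 - <<'E'
from h import *
import cv2
arm.let_go(); s=arm.observe(); p=np.array(s["ee_pos"]); print(s["grip_width"],s["ft_force"])
print(arm.move_linear(p+[0,0,.12],velocity=.1,force_limit=12))
arm.move_linear(p+np.array([-.15,.12,.14]),velocity=.15)
arm.sleep(.3)
for n in("side","top"):
    a=arm.snapshot(n); cv2.imwrite(f"pics/{n}5.png",a)
a=cv2.imread("pics/side5.png")[200:350,220:370]; cv2.imwrite("pics/cside5.png",cv2.resize(a,None,fx=3.9,fy=3.9,interpolation=cv2.INTER_CUBIC))
im=cv2.imread("pics/side5.png");h=cv2.cvtColor(im,cv2.COLOR_BGR2HSV);m=cv2.inRange(h,(105,150,60),(125,255,255));m[:200]=0
n,l,st,c=cv2.connectedComponentsWithStats(m);i=1+np.argmax(st[1:,4]);P=plane("side",c[i],.062)-HINGE;print("tile px",c[i],"stand xy",P@XS,P@YS)
b=HINGE+.13*(np.cos(1.833)*YS+np.sin(1.833)*Z)
print("pred bar ends side",[proj("side",b+k*XS) for k in(-.037,.037)])
s=arm.observe();print(s["t"],s["ft_force"])
E
```

```text
1.0022151163149835 [ 0.07256345  0.23667513 -0.59627373]
False
tile px [323.4120603  297.35929648] stand xy -0.005188944527158372 -0.04154080984042482
pred bar ends side [array([311.23279121, 252.74101749]), array([355.90034309, 238.59574186])]
16.4417 [0.36169417 0.65250774 0.04418044]
```

View pics/cside5.png

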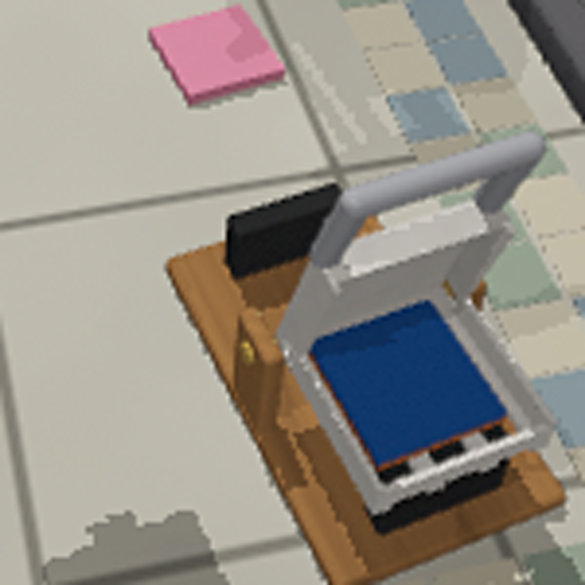

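View pics/top5.png

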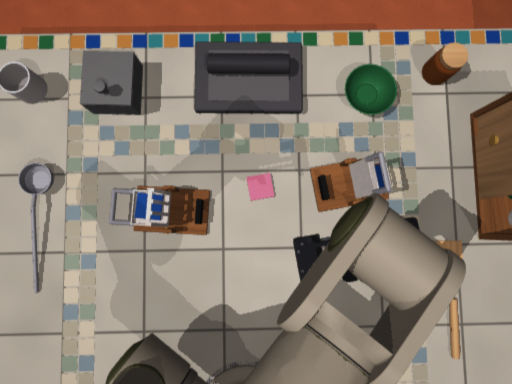

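The bar sits at (310,251)–(357,237) in the side view, within 1–2 px of where it should be at the stop. The tile is blue side up at stand (-5, -42) mm, and the other tray and the pink tile haven't moved. The robot is clear, so I'm handing in.

```bash
python3 -c "
from plant import arm
arm.job_done(); print(arm.observe()['t'])"
```

```text
the job is handed in; nothing more can be done
the job is handed in; nothing more can be done
```

The right tray is tipped over to its far stop, its tile lies blue face up on the second leaf, and the job is handed in. `job_done()` gives no verdict, so this rests on my own checks.

I gripped the bar with the fingertips and the tool tilted 35° outward, because fully open fingers pointing straight down would have hit the tray. I then carried the bar along its arc to the stop, let go and backed off. The clock read about 16.4 s at the last check.

**Final checks:**
- **Tray:** the bar sits within 1–2 px of its predicted position at the far stop in the side view.
- **Tile:** it lies at about stand (-5, -42) mm, inside the allowed range. I judged level and at rest by eye from the picture and did not measure its tilt or speed.
- **Robot:** the fingers are open and clear of everything, with tool force under 1 N. I did not see the fingers touch the tile at any point. Tool force readings during the lift peaked at about 18 N.
- **Other items:** the other tray with its blue tile and the pink look-alike are where they were in the first top view.

No check failed or disagreed; the only mismatch was about 1.3 mm in the bar position between views, mostly corrected (1 mm) before the grasp.

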